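# Load the yellow test cartridge into the bench reader and start it

### The job

Take the yellow-capped cartridge out of its stand and plug it, upright and fully home, into the socket of the white bench reader; the cheeks of stand and reader cover different sides of it, so put it down on the bench in between and take it again the other way. Then, with the cartridge let go and in place, press the reader's green start button fully down, hold it down for a good second and release it. Do not press the red button, and leave the blue-capped cartridge in the stand and the other things on the bench where they are.

Things in the scene. Friction and masses are not known exactly. Their poses are not given: they have to be found in the camera images.
- cartridge: Yellow-capped cartridge: upright block 58 (own x) x 38 (own y), 95 high in all, flat top. Lowest 15 mm: a narrower black plug 44 x 26, centred; above it white, top 16 mm yellow. Origin: centre of the plug's underside, z up. About 0.2 kg; stands on its plug on a flat surface; a half turn makes no difference. In the stand only its ends (-x, +x, 58 mm apart) are free for fingers
- spare: The blue-capped cartridge, the same in every other way, in the other bay of the stand. Bystander; same origin and axes
- stand: Fixed stand with two bays side by side along own y (at y -27, +27 mm). Blue foot plate 80 (x) x 126 (y) x 30 high with a plug hole under each cartridge, so a cartridge's origin is 15 mm above the bench; three grey walls along x (50 long, 8 thick, at y -54, 0, +54) up to 110 mm, level with the cartridge tops, 4 mm from their broad sides. Open at the x ends. Origin: centre of underside
- reader: Fixed white bench reader. Base 220 (x) x 260 (y) x 40 high; origin: centre of its underside. The bay with the socket is at own x -20, y +55; a white housing with a screen on top stands behind it (own x +27 to +110, y -10 to +120, up to 70 mm). A grey console (own x -100 to +80, y -130 to -30, top 70 mm above the bench) carries the two buttons, one behind the other
- socket (a point): Centre of the plug hole's mouth in the base top, 40 mm above the bench; axes as the reader's. Hole 48 (x) x 30 (y), 18 deep, chamfered; the plug enters 15 mm, until the white body rests on the base, its top level with the two grey cheeks: these stand 33 mm before and behind the centre (own x), 120 mm above the bench. Open at the y sides, for fingers on the cartridge's broad sides
- start_top (a point): Centre of the top of the green start button, 32 mm in diameter, pressed straight down
- start (a joint): Travel of the green button: 0 up, 0.008 m fully down; a spring (5 N at full travel) brings it back
- stop_top (a point): Centre of the top of the red button, same size, 90 mm from the green one; which of them is nearer the robot varies
- stop (a joint): Travel of the red button: 0 up, 0.008 m fully down
- bottle: amber glass bottle, 56 dia x 130 high, black cap. Bystander; origin: centre of its underside
- slide_box: white box of slides with thin yellow strips on top, 85 x 100 x 34 high, loose. Bystander; origin: centre of its underside
- dish: round glass dish with lid, 90 dia x 18 high. Bystander; origin: centre of its underside
- marker: white marker pen with a blue cap, 130 x 14 x 14, lying along its own x. Bystander; origin: centre of its underside
- tubes: white block of sample tubes with red and blue caps, 70 x 160 x 92 high. Bystander; origin: centre of its underside

How it is judged:
By the outcome, as a careful person would: the job done as asked, in the order asked, and still so for the second after the job is handed in, with the robot touching nothing.
It also fails if it takes over 72 s, if anything falls off the work surface, if the arm or the gripper's body presses on something with over 40 N, if the wrist force passes 120 N, or if a joint passes its speed limit or range.

### The arm

A 6-joint arm with a two-finger parallel gripper is mounted at the origin on the work surface. World frame = base frame: x ahead of the robot, y to its left, z up, the work surface at z = 0. Lengths are in m, angles in rad, forces in N, time in s.
With the tool pointing down it reaches from about 0.35 to 0.775 m from the base axis. Payload 7.3 kg.
Tool frame: the origin (TCP) lies midway between the tips of the shut fingers; the grasp point (between the pads) lies 19 mm behind it (tcp_to_grasp is the distance from the TCP to the grasp point, in m); z points along the fingers, y is the line along which they close (so a half turn about z gives the same grasp; the last joint's range is limited). The gripper opens to 92 mm and grips with 3 to 60 N. Pads are 19 mm wide; open, the fingers measure 130 mm over their backs; the gripper's body (75 mm by 190 mm) begins 47 mm behind the grasp point.
Start: joints at [-1.323, 0.342, 1.524, -0, 1.275, -0.146], TCP at [0.201, -0.485, 0.227] pointing down, gripper open.
Joint ranges: [-2.53, 2.53], [-0.77, 2.02], [0.04, 2.7], [-1, 4.14], [0.28, 2.66], [-3.11, 3.11]. Speed limits (rad/s): [2.57, 2.57, 3.14, 3.14, 3.14, 3.14].

### API

Orientations are given as [roll, pitch, yaw] about the fixed x, y, z axes, in that order (R = Rz(yaw) Ry(pitch) Rx(roll)).
In Python, from cell import observe, read_camera, calibration, hand_in, tcp_to_grasp gives the robot as it stands.
- The arm moves only by the tool send_rows, never from a script. Its argument "targets" is a list of rows, each a list of 5 numbers: the opening, from 0 (shut) to 1 (fully open), then the shift along the world's x, y, z in m, then the turn about the world's z in rad. A call has 1 to 5 rows; each row shifts and turns the commanded pose from where the row before left it; what a row does not reach is not made up. A row lasts 1/10 s, in which the tool goes at most 50 mm and 8.59 degrees, less where a joint would pass 70% of its speed; a pose out of reach is approached as far as the arm can. A call is refused whole if a number of a shift passes 0.05 or a number of a turn 0.15, either way. A call with a gripper value outside its range is refused whole. The fingers move at their own pace and stop on an object; "grip_force" is the grip in N (left out, the last holds). Time passes only in rows, so rows that do not move let the fingers close. It gives the time, the measured TCP pose, the force, the opening and the grip force at its end, in the units of the state.
- observe(): the state, without advancing time (a new reading comes with each control period).
- read_camera(name): name is "scene" or "top"; returns (picture, depth): 400x640x3 uint8, red, green, blue; 400x640 float32, m along the optical axis (not along the pixel's ray), 0 where there is no reading.
- calibration(name): a dict with "intrinsics" (3x3 intrinsics, pixels), "k1" (the pictures are not rectified: a ray, as slopes to the right and down, at radius r is drawn at 1 + k1 r^2 times it, then the intrinsics apply), "world_to_cam" (4x4, takes a point from world to camera coordinates). Camera axes: x right, y up, looking along -z (the intrinsics and any distortion apply to the point x, -y, -z); pixel columns grow to the right and rows downward; lengths in m; the calibration is good to about 2 mm. A picture is of the moment at which its call begins. calibration takes no time and is no camera call.
- hand_in(): hands the job in; it is judged then, once.
The state is a dict: "time": time; "qpos": joint angles; "qvel": joint speeds; "joint_efforts": joint torques, N m; "tool_pos": TCP position; "tool_rot": TCP orientation; "contact_force": force on the tool from outside, world axes, zero at the start; "torque": the same for the moment, N m; "opening": finger opening in m; "grip_force": force on a finger pad.
Only numpy, scipy, OpenCV 4.12 (cv2) and the standard library are available. Lean on these libraries where they do the work, as an engineer would, in place of code of your own. Each camera call takes 0.05 s, during which the arm holds its last target. There are 200 camera calls.

## Working session

There is one attempt and no reset: what is moved stays moved. The work goes in short steps, Python scripts to look and compute and a tool call to move; the robot and the scene stay as the last step left them, time stands still between calls to the robot, and variables do not carry over. Pictures are saved under pics/ and viewed, at most 10 in all, crops included, and the job is handed in when it is done.

Besides the shell and the picture viewer there is one more tool, called after ">>>" by a JSON object that holds its "method" and its "body". send_rows: Moves the arm, as the interface text tells. Its arguments: {"type":"object","properties":{"targets":{"type":"array","items":{"type":"array","items":{"type":"number"}}},"grip_force":{"type":"number"}},"required":["targets"]}

```bash
mkdir -p pics; ls; python3 - <<'E'
from cell import *
import cv2,numpy as np
for n in("scene","top"):
    p,d=read_camera(n);cv2.imwrite(f"pics/{n}0.png",p[:,:,::-1]);np.savez(f"{n}0.npz",p=p,d=d)
    c=calibration(n);print(n,c["intrinsics"],c["k1"],c["world_to_cam"])
print(observe(),tcp_to_grasp)
E
```

```text
pics
scene [[397.48055216   0.         320.07521564]
 [  0.         397.48055216 201.56611158]
 [  0.           0.           1.        ]] -0.09245104455582624 [[ 0.62955454  0.77694348 -0.00446326 -0.4074073 ]
 [-0.62825301  0.51243418  0.58541384  0.29059018]
 [ 0.45712059 -0.36574588  0.81072234 -1.34588511]
 [ 0.          0.          0.          1.        ]]
top [[378.08940948   0.         319.35963995]
 [  0.         378.08940948 196.42325534]
 [  0.           0.           1.        ]] -0.04618806622785248 [[ 2.47063392e-03 -9.99996860e-01 -4.18838737e-04  5.03535439e-02]
 [ 9.94170287e-01  2.41108994e-03  1.07794371e-01 -5.96249737e-01]
 [-1.07793023e-01 -6.82717456e-04  9.94173123e-01 -9.41235994e-01]
 [ 0.00000000e+00  0.00000000e+00  0.00000000e+00  1.00000000e+00]]
{'time': 0.1, 'qpos': array([-1.32298732e+00,  3.42658114e-01,  1.52486794e+00,  1.77919032e-05,
        1.27538236e+00, -1.46003563e-01]), 'qvel': array([-0.00065944, -0.00220514, -0.00376036,  0.0007924 , -0.0017515 ,
       -0.00044218]), 'joint_efforts': array([ 2.07815472e-03, -4.32004666e+01, -2.44695532e+01,  7.18344259e-02,
        5.25776634e-02, -4.29837269e-05]), 'tool_pos': array([ 0.20139033, -0.4844775 ,  0.22613051]), 'tool_rot': array([-3.14029338e+00, -2.08255973e-04,  3.93807244e-01]), 'contact_force': array([ 0.14883545, -0.23536028,  0.06789668]), 'torque': array([-0.00868661,  0.03352773, -0.06989088]), 'grip_force': 0.0, 'opening': 0.09149344147244888} 0.0188
```

View pics/scene0.png

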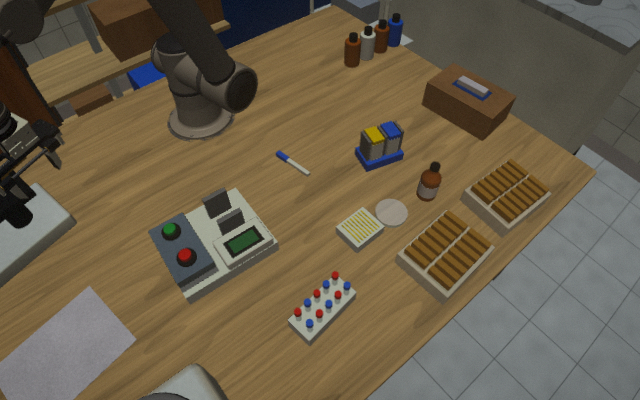

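View pics/top0.png

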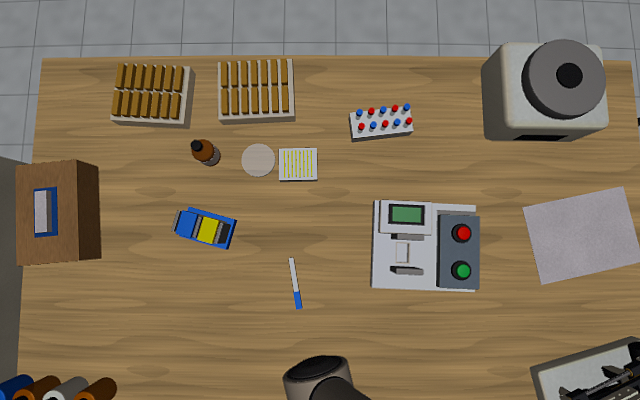

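```bash
cat > h.py <<'E'
from cell import *
import cv2,numpy as np
def grab(n):
    p,d=read_camera(n); return p,d
def ray(n,uv):
    c=calibration(n);T=c["world_to_cam"];R=T[:3,:3];o=-R.T@T[:3,3]
    q=cv2.undistortPoints(np.array(uv,float).reshape(-1,1,2),c["intrinsics"],np.array([c["k1"],0,0,0.]))[:,0]
    d=np.c_[q[:,0],-q[:,1],-np.ones(len(q))]@R
    return o,d
def plane(n,uv,z):
    o,d=ray(n,uv); return o+d*((z-o[2])/d[:,2])[:,None]
def tri(u1,u2):
    o1,d1=ray("scene",u1);o2,d2=ray("top",u2);d1=d1[0];d2=d2[0]
    s=np.linalg.lstsq(np.c_[d1,-d2],o2-o1,rcond=None)[0]
    a=o1+s[0]*d1;b=o2+s[1]*d2
    return (a+b)/2,np.linalg.norm(a-b)
def hsv(p,lo,hi):
    return cv2.inRange(cv2.cvtColor(p,cv2.COLOR_RGB2HSV),np.array(lo),np.array(hi))
def big(m,box=None):
    if box:
        k=np.zeros_like(m);x0,y0,x1,y1=box;k[y0:y1,x0:x1]=1;m=m*k
    c=max(cv2.findContours(m,0,cv2.CHAIN_APPROX_NONE)[0],key=cv2.contourArea);return c
def cen(c):
    m=cv2.moments(c);return m["m10"]/m["m00"],m["m01"]/m["m00"]
E
python3 - <<'E'
from h import *
s=np.load("scene0.npz")["p"];t=np.load("top0.npz")["p"]
B={"yellow":((20,120,90),(35,255,255),(350,115,410,170),(170,200,245,255)),
"blue":((105,120,60),(125,255,255),(380,118,405,142),(170,200,203,250)),
"green":((45,100,40),(85,255,255),(155,215,185,245),(445,255,480,290)),
"red":((0,130,70),(8,255,255),(170,240,205,270),(445,220,480,248))}
for k,(lo,hi,b1,b2) in B.items():
    a=big(hsv(s,lo,hi),b1);b=big(hsv(t,lo,hi),b2)
    X,e=tri(cen(a),cen(b));print(k,cv2.contourArea(a),cv2.contourArea(b),cen(a),cen(b),X.round(4),e.round(4))
a=cv2.resize(t[185:300,360:490],None,fx=3,fy=3,interpolation=2);b=cv2.resize(t[195:260,165:245],None,fx=4.9,fy=4.9,interpolation=2)
c=cv2.resize(s[180:300,140:285],None,fx=2.7,fy=2.7,interpolation=2);d=cv2.resize(s[110:175,345:415],None,fx=4.9,fy=4.9,interpolation=2)
o=np.zeros((600,800,3),np.uint8)
for im,x,y in((a,0,0),(b,400,0),(c,0,350),(d,400,300)):
    im=im[:600-y,:800-x];o[y:y+im.shape[0],x:x+im.shape[1]]=im
o=cv2.convertScaleAbs(o,alpha=1.4)
cv2.imwrite("pics/crop.png",o[:,:,::-1])
E
```

```text
yellow 188.5 362.0 (373.90893015030946, 133.76923076923077) (207.48480662983425, 229.43232044198896) [0.5081 0.3147 0.108 ] 0.0025
blue 188.0 462.5 (390.9210992907801, 129.7287234042553) (187.39207207207207, 222.48756756756757) [0.5252 0.3654 0.1057] 0.0005
green 115.5 134.0 (169.32034632034632, 228.78932178932178) (462.8221393034826, 270.55223880597015) [ 0.4118 -0.2936  0.0861] 0.0011
red 114.5 116.5 (184.16011644832605, 254.30713245997086) (463.6223175965665, 232.79685264663806) [ 0.502  -0.298   0.0883] 0.0017
```

View pics/crop.png

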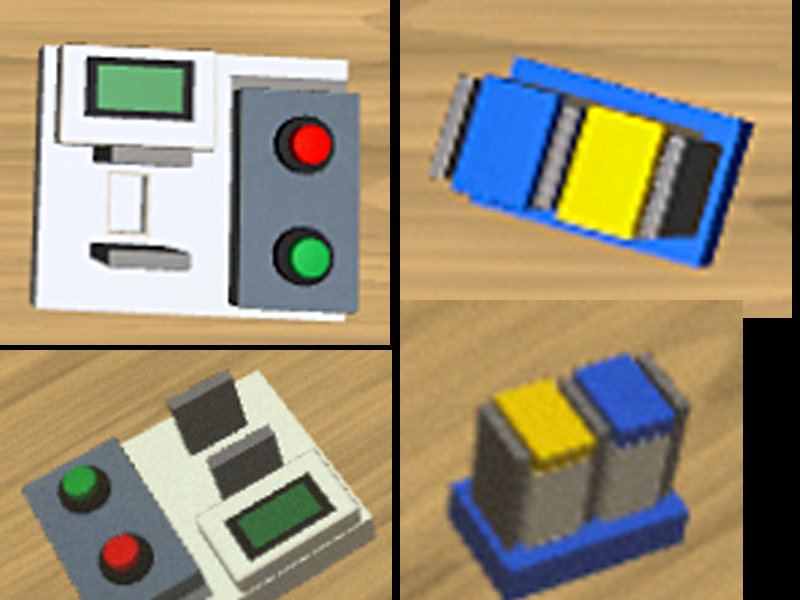

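```bash
python3 - <<'E'
from h import *
S=np.load("scene0.npz");T=np.load("top0.npz");s=S["p"];t=T["p"]
def rect(m,z,n="top"):
    P=plane(n,m.reshape(-1,2),z)[:,:2].astype(np.float32)
    r=cv2.minAreaRect(P*1000);return r
def show(k,r):print(k,np.round(r[0],1),np.round(r[1],1),round(r[2],1))
hv=cv2.cvtColor(t,cv2.COLOR_RGB2HSV)
for k,lo,hi,b in(("yel",(20,120,150),(35,255,255),(170,200,245,255)),("blu",(100,120,185),(125,255,255),(170,200,203,250))):
    show(k,rect(big(hsv(t,lo,hi),b),.11))
show("yel scene",rect(big(hsv(s,(20,120,150),(35,255,255)),(350,115,410,170)),.11,"scene"))
# depth along top: cap, console, base, cheek, buttons -> world z
def wz(n,D,uv):
    o,d=ray(n,[uv]);c=calibration(n);f=-c["world_to_cam"][2,:3];return (o+d[0]*D[uv[1],uv[0]]/(d[0]@f)).round(4)
for k,uv in dict(ycap=(209,229),base=(385,230),console=(445,252),green=(464,271),red=(464,233),hole=(402,252),hole2=(402,258),cheekN=(410,272),cheekF=(412,238),marker=(295,285),tubes=(380,125),box=(298,165),dish=(258,160),bottle=(200,146)).items():print(k,wz("top",T["d"],uv))
# socket rim
g=cv2.cvtColor(t,cv2.COLOR_RGB2GRAY)
print(g[240:266,390:414])
# white reader region, and console
m=cv2.inRange(hv,np.array((100,40,60)),np.array((125,130,125)));c=big(m,(430,200,490,295));show("console z.07",rect(c,.07))
w=cv2.inRange(hv,np.array((0,0,190)),np.array((180,40,255)));c=big(w,(365,190,485,298));print(cv2.approxPolyDP(c,2,True).reshape(-1,2).tolist())
E
```

```text
yel [508.5 315.6] [35.8 55.9] 75.5
blu [543.9 347.4] [6.8 3.3] 46.4
yel scene [508.6 312.2] [34.3 54.1] 70.7
ycap [0.5099 0.3118 0.1092]
base [ 0.5095 -0.1092  0.0719]
console [ 0.4558 -0.2563  0.0702]
green [ 0.4119 -0.2923  0.0956]
red [ 0.5019 -0.2966  0.0922]
hole [ 0.4542 -0.1607  0.0228]
hole2 [ 0.4389 -0.1606  0.0219]
cheekN [ 0.412  -0.1577  0.1181]
cheekF [ 0.4901 -0.1638  0.1188]
marker [0.3699 0.1135 0.0181]
tubes [ 0.7822 -0.1056  0.0443]
box [0.6772 0.1072 0.0372]
dish [0.6939 0.2141 0.0192]
bottle [0.7038 0.3329 0.1332]
[[178 183 186 186 189 189 191 191 190 188 188 188 189 189 189 189 174 148
  151 149 147 128 109 110]
 [175 176 177 178 178 178 175 174 175 174 176 176 174 176 176 177 179 180
  183 182 183 183 185 186]
 [175 176 174 175 175 171 154 149 156 154 154 153 154 156 159 160 163 166
  168 170 173 178 176 177]
 [174 176 175 175 177 170 159 174 176 173 167 165 167 163 158 159 158 135
  116 146 167 177 175 175]
 [174 175 176 175 176 169 159 173 175 177 176 177 176 177 179 180 171 109
   71 136 170 176 175 175]
 [174 175 176 175 175 170 160 174 176 175 175 175 176 1
[... 1463 characters left out ...]
75 175 175 175 177 169 166 179 178 178 178 177 177 177 179 184 157  90
  111 160 174 175 175 174]
 [175 174 175 176 175 169 159 165 166 163 159 162 166 166 163 169 145  79
  112 160 174 176 174 174]
 [175 174 176 175 175 166 145 134 136 128 115 127 143 140 130 135 130 100
  125 158 171 177 175 175]
 [175 176 175 176 177 172 170 172 173 171 170 168 167 166 163 164 165 164
  158 160 171 175 175 175]
 [181 182 184 183 182 183 184 184 184 184 184 183 184 180 177 178 177 177
  176 173 175 176 176 176]
 [164 163 166 165 164 166 165 165 163 166 167 167 167 166 170 176 173 174
  172 179 187 184 185 182]]
console z.07 [ 457.4 -292.2] [ 94.1 175.6] 87.4
[[382, 209], [383, 201], [427, 203], [382, 201]]
```

```bash
python3 - <<'E'
from h import *
S=np.load("scene0.npz");T=np.load("top0.npz");s=S["p"];t=T["p"]
def pts(n,D,box):  # depth -> world points
    x0,y0,x1,y1=box;u,v=np.meshgrid(np.arange(x0,x1),np.arange(y0,y1));uv=np.c_[u.ravel(),v.ravel()]
    o,d=ray(n,uv);f=-calibration(n)["world_to_cam"][2,:3];return uv,o+d*(D[uv[:,1],uv[:,0]]/(d@f))[:,None]
def reg(k,n,D,box,z0,z1,msk=None):
    uv,P=pts(n,D,box);m=(P[:,2]>z0)&(P[:,2]<z1)
    if msk is not None:m&=msk[uv[:,1],uv[:,0]]>0
    Q=P[m];r=cv2.minAreaRect((Q[:,:2]*1000).astype(np.float32));print(k,n,m.sum(),np.median(Q,0).round(4),np.round(r[0],1),np.round(r[1],1),round(r[2],1))
ym=[hsv(a,(20,100,60),(35,255,255)) for a in(t,s)]
reg("ycap","top",T["d"],(170,200,245,255),.1,.12,ym[0]);reg("ycap","scene",S["d"],(350,115,410,170),.1,.12,ym[1])
for n,D,b in(("top",T["d"],(165,195,245,260)),("scene",S["d"],(345,110,415,175))):
    reg("standtops",n,D,b,.1,.12);reg("stand all",n,D,b,.02,.12)
reg("cheekN","top",T["d"],(385,262,430,280),.1,.13);reg("cheekF","top",T["d"],(385,228,430,248),.1,.13)
reg("cheekN","scene",S["d"],(195,185,240,220),.11,.13);reg("cheekF","scene",S["d"],(210,200,250,235),.11,.13)
reg("base","top",T["d"],(365,190,490,298),.034,.13);reg("console","top",T["d"],(430,200,490,295),.064,.075)
reg("green","top",T["d"],(440,255,485,290),.082,.11);reg("red","top",T["d"],(440,215,485,250),.082,.11)
reg("green","scene",S["d"],(150,215,190,245),.084,.11);reg("red","scene",S["d"],(170,240,205,270),.084,.11)
print("hole rim",plane("top",[(402,252.7),(395.8,252.7),(408,252.7),(402,242),(402,263)],.04).round(4))
reg("marker","top",T["d"],(280,250,305,315),.008,.03)
E
```

```text
ycap top 410 [0.5075 0.3144 0.1103] [508.9 316.4] [40.6 56.7] 74.2
ycap scene 238 [0.5126 0.3096 0.1108] [508.5 314.2] [44.7 61.2] 75.8
standtops top 1126 [0.5145 0.3409 0.1101] [515.1 341.4] [117.   58.4] 74.4
stand all top 1768 [0.5146 0.3294 0.1087] [514.6 340.8] [125.1  80.4] 74.7
standtops scene 621 [0.5182 0.3339 0.1099] [515.5 338.3] [119.4  61.2] 73.9
stand all scene 1584 [0.5322 0.3206 0.0842] [516.3 337.7] [130.6  81.5] 74.5
cheekN top 186 [ 0.4143 -0.1528  0.1196] [ 413.1 -155.4] [61.1 14.2] 86.9
cheekF top 171 [ 0.4924 -0.1571  0.1199] [ 493.3 -158.8] [61.4 14.1] 87.1
cheekN scene 286 [ 0.4219 -0.158   0.1199] [ 454.9 -160.4] [62.3 96.9] 87.5
cheekF scene 183 [ 0.4988 -0.1632  0.1195] [ 462.2 -159.5] [64.8 83.1] 84.6
base top 9051 [ 0.4723 -0.2168  0.0685] [ 470.6 -214.3] [261.3 220.9] 87.4
console top 2415 [ 0.4582 -0.2839  0.0701] [ 472.2 -280.8] [124.9 209.6] 88.1
green top 231 [ 0.4141 -0.2878  0.0924] [ 413.2 -289.7] [45.2 42.9] 89.7
red top 229 [ 0.5019 -0.2923  0.092 ] [ 502.1 -295.1] [43.7 44.9] 0.1
green scene 136 [ 0.4169 -0.2952  0.0934] [ 416.6 -293.2] [34.  31.3] 18.3
red scene 167 [ 0.5083 -0.2975  0.0944] [ 506.1 -296.1] [41.8 37.9] 73.5
hole rim [[ 0.4531 -0.1569  0.04  ]
 [ 0.4531 -0.1412  0.04  ]
 [ 0.4531 -0.1721  0.04  ]
 [ 0.4799 -0.1574  0.04  ]
 [ 0.4274 -0.1565  0.04  ]]
marker top 296 [0.3719 0.114  0.0143] [375.5 115. ] [130.7  15.9] 9.2
```

>>> {"method": "send_rows", "body": {"targets": [[1, 0.028, 0.032, 0, 0.045], [1, 0.028, 0.032, 0, 0.045], [1, 0.028, 0.032, 0, 0.045], [1, 0.028, 0.032, 0, 0.045], [1, 0.028, 0.032, 0, 0.045]]}}

```text
time: 0.6
tool_pos: [0.3422, -0.3233, 0.2265]
tool_rot: [-3.141, -0.0, 0.62]
contact_force: [-0.2, -0.9, -0.2]
opening: 0.0915
grip_force: 0.0
```

>>> {"method": "send_rows", "body": {"targets": [[1, 0.028, 0.032, 0, 0.045], [1, 0.028, 0.032, 0, 0.045], [1, 0.028, 0.032, 0, 0.045], [1, 0.028, 0.032, 0, 0.045], [1, 0.005, 0.047, 0, 0.045]]}}

```text
time: 1.1
tool_pos: [0.4607, -0.1492, 0.2262]
tool_rot: [3.141, -0.0, 0.845]
contact_force: [0.8, -0.1, 0.0]
opening: 0.0917
grip_force: 0.0
```

>>> {"method": "send_rows", "body": {"targets": [[1, 0.005, 0.047, 0, 0.045], [1, 0.005, 0.047, 0, 0.045], [1, 0.005, 0.047, 0, 0.045], [1, 0.005, 0.047, 0, 0.045], [1, 0.005, 0.047, 0, 0.045]]}}

```text
time: 1.6
tool_pos: [0.4832, 0.0871, 0.2265]
tool_rot: [-3.141, 0.0, 1.071]
contact_force: [0.9, -0.2, 0.1]
opening: 0.0919
grip_force: 0.0
```

>>> {"method": "send_rows", "body": {"targets": [[1, 0.005, 0.047, 0, 0.045], [1, 0.005, 0.047, 0, 0.045], [1, 0.005, 0.047, 0, 0.045], [1, 0.005, 0.047, 0, 0.045], [1, 0, 0, 0, 0]]}}

```text
time: 2.1
tool_pos: [0.5028, 0.2783, 0.2258]
tool_rot: [-3.14, -0.001, 1.255]
contact_force: [0.2, 1.0, 0.3]
opening: 0.0916
grip_force: 0.0
```

>>> {"method": "send_rows", "body": {"targets": [[1, 0.005, 0.037, 0, 0.045], [1, 0, 0, -0.03, 0], [1, 0, 0, -0.03, 0], [1, 0, 0, -0.02, 0], [1, 0, 0, 0, 0]]}}

```text
time: 2.6
tool_pos: [0.5066, 0.3088, 0.1433]
tool_rot: [-3.136, 0.005, 1.293]
contact_force: [-0.5, 0.0, 0.6]
opening: 0.0916
grip_force: 0.0
```

```bash
python3 - <<'E'
from h import *
o=[]
for n,b in(("top",(150,180,270,270)),("scene",(330,80,450,170))):
    p,d=grab(n);o.append(cv2.resize(p[b[1]:b[3],b[0]:b[2]],None,fx=3.3,fy=3.3,interpolation=2))
h=max(i.shape[0] for i in o);cv2.imwrite("pics/c2.png",cv2.convertScaleAbs(np.hstack(o),alpha=1.4)[:,:,::-1])
E
```

```text
(no output)
```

View pics/c2.png

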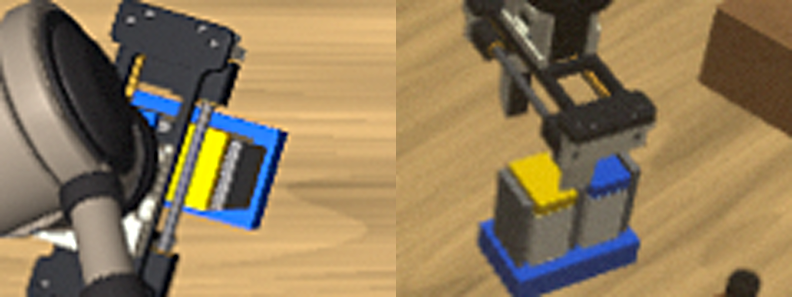

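```bash
python3 -c "
from h import *
o=observe();print(o['time'],o['tool_pos'],o['tool_rot'],o['qpos'])"
```

```text
2.7 [0.50866158 0.30976391 0.14701189] [-3.14144675e+00  3.62977136e-04  1.29322788e+00] [ 4.18457371e-01  5.39554726e-01  1.43559837e+00 -2.01196724e-04
  1.16678426e+00  6.96104972e-01]
```

>>> {"method": "send_rows", "body": {"targets": [[1, -0.0005, 0.0055, 0, 0.007], [1, 0, 0, -0.02, 0], [1, 0, 0, -0.02, 0], [1, 0, 0, -0.02, 0], [1, 0, 0, 0, 0]]}}

```text
time: 3.2
tool_pos: [0.5071, 0.3155, 0.0856]
tool_rot: [-3.139, 0.002, 1.301]
contact_force: [0.7, 0.1, -0.2]
opening: 0.0917
grip_force: 0.0
```

>>> {"method": "send_rows", "body": {"targets": [[1, 0, 0, -0.016, 0], [1, 0, 0, -0.01, 0], [1, 0, 0, 0, 0], [1, 0, 0, 0, 0]]}}

```text
time: 3.6
tool_pos: [0.5084, 0.3159, 0.0616]
tool_rot: [3.141, -0.001, 1.301]
contact_force: [0.2, 0.2, -0.6]
opening: 0.0917
grip_force: 0.0
```

>>> {"method": "send_rows", "body": {"targets": [[0.5, 0, 0, 0, 0], [0.5, 0, 0, 0, 0], [0.5, 0, 0, 0, 0], [0.5, 0, 0, 0, 0], [0.5, 0, 0, 0, 0]], "grip_force": 25}}

```text
time: 4.1
tool_pos: [0.5082, 0.3157, 0.0609]
tool_rot: [3.141, -0.0, 1.301]
contact_force: [-0.4, 0.1, 0.9]
opening: 0.0581
grip_force: 25.0
```

>>> {"method": "send_rows", "body": {"targets": [[0.5, 0, 0, 0.01, 0], [0.5, 0, 0, 0.02, 0], [0.5, 0, 0, 0.03, 0], [0.5, 0, 0, 0.035, 0], [0.5, 0, 0, 0.035, 0]]}}

```text
time: 4.6
tool_pos: [0.5075, 0.3155, 0.1922]
tool_rot: [-3.141, 0.001, 1.301]
contact_force: [1.0, 0.6, -1.6]
opening: 0.0575
grip_force: 25.0
```

>>> {"method": "send_rows", "body": {"targets": [[0.5, 0, 0, 0.01, 0], [0.5, 0.002, -0.02, 0, 0.03], [0.5, 0.002, -0.035, 0, 0.03], [0.5, 0.002, -0.035, 0, 0.03], [0.5, 0.002, -0.035, 0, 0.03]]}}

```text
time: 5.1
tool_pos: [0.5151, 0.1894, 0.1996]
tool_rot: [-3.14, 0.001, 1.423]
contact_force: [1.6, 0.0, -3.0]
opening: 0.0579
grip_force: 25.0
```

>>> {"method": "send_rows", "body": {"targets": [[0.5, 0.002, -0.035, 0, 0.03], [0.5, 0.002, -0.035, 0, 0.03], [0.5, 0, -0.031, 0, 0.03], [0.5, 0, -0.02, 0, 0.013], [0.5, 0, 0, 0, 0]]}}

```text
time: 5.6
tool_pos: [0.5194, 0.0673, 0.1998]
tool_rot: [-3.14, 0.001, 1.521]
contact_force: [0.0, -0.8, -1.8]
opening: 0.058
grip_force: 25.0
```

>>> {"method": "send_rows", "body": {"targets": [[0.5, 0, 0, -0.04, 0], [0.5, 0, 0, -0.04, 0], [0.5, 0, 0, -0.04, 0], [0.5, 0, 0, -0.02, 0], [0.5, 0, 0, 0, 0]]}}

```text
time: 6.1
tool_pos: [0.5172, 0.0705, 0.0574]
tool_rot: [-3.134, 0.0, 1.524]
contact_force: [0.6, 0.1, -1.2]
opening: 0.058
grip_force: 25.0
```

>>> {"method": "send_rows", "body": {"targets": [[0.5, 0, 0, -0.006, 0], [0.5, 0, 0, -0.004, 0], [0.5, 0, 0, -0.002, 0], [0.5, 0, 0, 0, 0]]}}

```text
time: 6.5
tool_pos: [0.5203, 0.0698, 0.0493]
tool_rot: [3.14, -0.0, 1.524]
contact_force: [0.2, 0.1, -2.4]
opening: 0.0577
grip_force: 25.0
```

>>> {"method": "send_rows", "body": {"targets": [[0.5, 0, 0, -0.001, 0], [0.5, 0, 0, -0.001, 0], [0.5, 0, 0, -0.0005, 0], [0.5, 0, 0, 0, 0]]}}

```text
time: 6.9
tool_pos: [0.5199, 0.0696, 0.0462]
tool_rot: [3.142, 0.0, 1.524]
contact_force: [-0.6, -0.2, -2.8]
opening: 0.0579
grip_force: 25.0
```

>>> {"method": "send_rows", "body": {"targets": [[0.5, 0, 0, -0.0005, 0], [0.5, 0, 0, -0.0005, 0], [0.5, 0, 0, 0, 0]]}}

```text
time: 7.2
tool_pos: [0.52, 0.0697, 0.0459]
tool_rot: [3.141, 0.0, 1.524]
contact_force: [-2.0, -0.6, 5.0]
opening: 0.0579
grip_force: 25.0
```

Contact with the bench (+5 N). Release, rise, turn 90°.

>>> {"method": "send_rows", "body": {"targets": [[0.75, 0, 0, 0, 0], [0.9, 0, 0, 0, 0], [1, 0, 0, 0, 0], [1, 0, 0, 0.02, 0], [1, 0, 0, 0.03, 0]]}}

```text
time: 7.7
tool_pos: [0.5187, 0.0696, 0.0942]
tool_rot: [-3.137, 0.0, 1.524]
contact_force: [0.6, 0.2, -0.8]
opening: 0.0903
grip_force: 0.0
```

>>> {"method": "send_rows", "body": {"targets": [[1, 0, 0, 0.03, 0], [1, 0, 0, 0.03, 0], [1, 0, 0, 0, -0.14], [1, 0, 0, 0, -0.14], [1, 0, 0, 0, -0.14]]}}

```text
time: 8.2
tool_pos: [0.52, 0.0697, 0.1555]
tool_rot: [3.141, -0.0, 1.098]
contact_force: [-0.2, -0.8, -0.3]
opening: 0.0919
grip_force: 0.0
```

>>> {"method": "send_rows", "body": {"targets": [[1, 0, 0, 0, -0.14], [1, 0, 0, 0, -0.14], [1, 0, 0, 0, -0.14], [1, 0, 0, 0, -0.14], [1, 0, 0, 0, -0.14]]}}

```text
time: 8.7
tool_pos: [0.5199, 0.0697, 0.1551]
tool_rot: [3.142, 0.0, 0.398]
contact_force: [-0.6, -0.4, 0.6]
opening: 0.0917
grip_force: 0.0
```

>>> {"method": "send_rows", "body": {"targets": [[1, 0, 0, 0, -0.14], [1, 0, 0, 0, -0.14], [1, 0, 0, 0, -0.14], [1, 0, 0, 0, -0.03], [1, 0, 0, 0, 0]]}}

```text
time: 9.2
tool_pos: [0.5199, 0.0697, 0.1552]
tool_rot: [3.142, 0.0, -0.044]
contact_force: [-0.6, -0.7, 0.6]
opening: 0.0919
grip_force: 0.0
```

```bash
python3 - <<'E'
from h import *
p,d=grab("top");s,ds=grab("scene");o=observe();print(o['tool_pos'],o['tool_rot'],o['qpos'])
cv2.imwrite("pics/c3.png",np.vstack([cv2.resize(a[y:y+130,x:x+240],None,fx=2.2,fy=2.2) for a,x,y in((p,180,160),(s,200,120))])[:,:,::-1])
E
```

```text
[0.51998541 0.0696774  0.15521576] [ 3.14149447e+00 -4.85715585e-06 -4.35015169e-02] [-1.28797898e-02  4.10347863e-01  1.63172831e+00 -1.10308005e-04
  1.09951464e+00  1.60146814e+00]
```

View pics/c3.png

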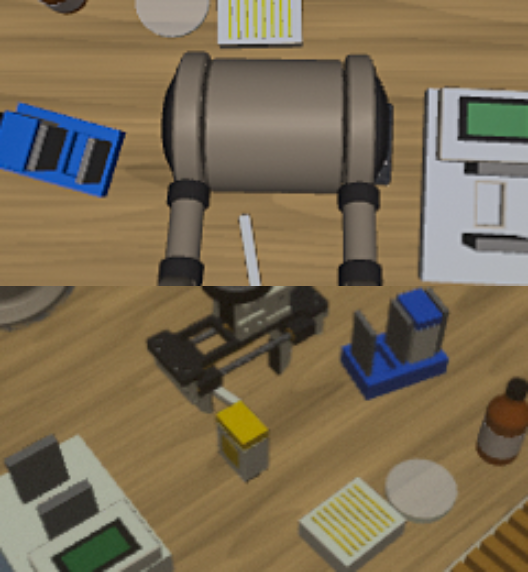

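```bash
python3 - <<'E'
from h import *
s,d=grab("scene");c=big(hsv(s,(20,120,150),(35,255,255)),(280,150,340,215));P=plane("scene",c.reshape(-1,2),.095)[:,:2]
print(cv2.minAreaRect((P*1000).astype(np.float32)))
E
```

```text
((519.6463623046875, 67.08108520507812), (35.4595947265625, 56.54075241088867), 86.83954620361328)
```

>>> {"method": "send_rows", "body": {"targets": [[1, 0, 0, -0.02, -0.003], [1, 0, 0, -0.02, 0], [1, 0, 0, 0, 0]]}}

```text
time: 9.65
tool_pos: [0.5183, 0.0697, 0.1131]
tool_rot: [3.141, 0.005, -0.048]
contact_force: [-0.3, -0.1, 0.5]
opening: 0.0919
grip_force: 0.0
```

>>> {"method": "send_rows", "body": {"targets": [[1, 0, 0, -0.03, 0], [1, 0, 0, -0.03, 0], [1, 0, 0, -0.008, 0], [1, 0, 0, 0, 0], [1, 0, 0, 0, 0]]}}

```text
time: 10.15
tool_pos: [0.521, 0.0697, 0.0486]
tool_rot: [3.142, -0.002, -0.049]
contact_force: [0.1, 0.3, -0.0]
opening: 0.0918
grip_force: 0.0
```

>>> {"method": "send_rows", "body": {"targets": [[0.3, 0, 0, 0, 0], [0.3, 0, 0, 0, 0], [0.3, 0, 0, 0, 0], [0.3, 0, 0, 0, 0], [0.3, 0, 0, 0, 0]], "grip_force": 25}}

```text
time: 10.65
tool_pos: [0.52, 0.0697, 0.0474]
tool_rot: [3.142, -0.0, -0.049]
contact_force: [0.0, 0.2, 0.6]
opening: 0.0564
grip_force: 0.0
```

>>> {"method": "send_rows", "body": {"targets": [[0.3, 0, 0, 0, 0], [0.3, 0, 0, 0, 0], [0.3, 0, 0, 0, 0], [0.3, 0, 0, 0, 0], [0.3, 0, 0, 0, 0]]}}

```text
time: 11.15
tool_pos: [0.52, 0.0696, 0.0472]
tool_rot: [3.141, 0.0, -0.049]
contact_force: [-0.0, -0.3, 0.7]
opening: 0.038
grip_force: 25.0
```

>>> {"method": "send_rows", "body": {"targets": [[0.3, 0, 0, 0.02, 0], [0.3, 0, 0, 0.04, 0], [0.3, 0, 0, 0.04, 0], [0.3, 0, 0, 0.04, 0], [0.3, -0.0095, -0.0325, 0, 0]]}}

```text
time: 11.65
tool_pos: [0.514, 0.0391, 0.1925]
tool_rot: [-3.141, -0.011, -0.046]
contact_force: [0.7, -1.4, -2.5]
opening: 0.0376
grip_force: 25.0
```

>>> {"method": "send_rows", "body": {"targets": [[0.3, -0.0095, -0.0325, 0, 0], [0.3, -0.0095, -0.0325, 0, 0], [0.3, -0.0095, -0.0325, 0, 0], [0.3, -0.0095, -0.0325, 0, 0], [0.3, -0.0095, -0.0325, 0, 0]]}}

```text
time: 12.15
tool_pos: [0.4621, -0.1263, 0.1869]
tool_rot: [-3.141, 0.001, -0.049]
contact_force: [0.7, -0.1, -2.5]
opening: 0.0379
grip_force: 25.0
```

>>> {"method": "send_rows", "body": {"targets": [[0.3, -0.0098, -0.0322, 0, 0.002], [0.3, 0, 0, -0.03, 0], [0.3, 0, 0, -0.03, 0], [0.3, 0, 0, 0, 0], [0.3, 0, 0, 0, 0]]}}

```text
time: 12.65
tool_pos: [0.4531, -0.1574, 0.1274]
tool_rot: [-3.141, 0.001, -0.047]
contact_force: [-1.0, -0.7, -2.1]
opening: 0.0379
grip_force: 25.0
```

```bash
python3 - <<'E'
from h import *
p,d=grab("top");s,ds=grab("scene");o=observe();print(o['tool_pos'],o['tool_rot'])
c=big(hsv(s,(20,120,60),(35,255,255)),(150,100,300,260));print(cen(c),cv2.contourArea(c))
cv2.imwrite("pics/c4.png",np.hstack([cv2.resize(a[y:y+130,x:x+130],None,fx=3,fy=3,interpolation=2) for a,x,y in((p,355,180),(s,165,140))])[:,:,::-1])
E
```

```text
[ 0.4539459  -0.15764154  0.12853415] [ 3.14070547e+00 -1.69413243e-03 -4.66875684e-02]
(220.57444764649375, 196.54370797310276) 173.5
```

View pics/c4.png

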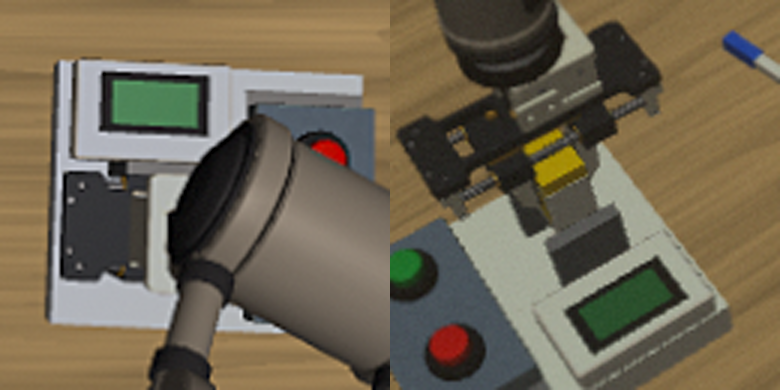

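>>> {"method": "send_rows", "body": {"targets": [[0.3, 0, 0, -0.02, 0], [0.3, 0, 0, -0.014, 0], [0.3, 0, 0, 0, 0], [0.3, 0, 0, 0, 0]]}}

```text
time: 13.15
tool_pos: [0.4538, -0.1577, 0.0944]
tool_rot: [3.141, -0.001, -0.047]
contact_force: [-0.6, -0.3, -1.8]
opening: 0.0378
grip_force: 25.0
```

>>> {"method": "send_rows", "body": {"targets": [[0.3, 0, 0, -0.003, 0], [0.3, 0, 0, -0.002, 0], [0.3, 0, 0, -0.002, 0], [0.3, 0, 0, 0, 0]]}}

```text
time: 13.55
tool_pos: [0.4531, -0.1575, 0.0862]
tool_rot: [-3.142, 0.0, -0.047]
contact_force: [-0.2, -1.3, -1.7]
opening: 0.0381
grip_force: 25.0
```

>>> {"method": "send_rows", "body": {"targets": [[0.3, 0, 0, -0.002, 0], [0.3, 0, 0, -0.002, 0], [0.3, 0, 0, 0, 0]]}}

```text
time: 13.85
tool_pos: [0.453, -0.1575, 0.0819]
tool_rot: [-3.142, 0.0, -0.047]
contact_force: [-0.4, 0.1, -1.6]
opening: 0.0383
grip_force: 25.0
```

>>> {"method": "send_rows", "body": {"targets": [[0.3, 0, 0, -0.003, 0], [0.3, 0, 0, -0.003, 0], [0.3, 0, 0, -0.002, 0], [0.3, 0, 0, 0, 0]]}}

```text
time: 14.25
tool_pos: [0.453, -0.1575, 0.0739]
tool_rot: [-3.142, 0.001, -0.047]
contact_force: [-0.3, -0.2, -2.5]
opening: 0.0378
grip_force: 25.0
```

>>> {"method": "send_rows", "body": {"targets": [[0.3, 0, 0, -0.001, 0], [0.3, 0, 0, -0.001, 0], [0.3, 0, 0, 0, 0]]}}

```text
time: 14.55
tool_pos: [0.4532, -0.1575, 0.0723]
tool_rot: [3.141, -0.0, -0.047]
contact_force: [-0.5, 0.7, -2.3]
opening: 0.0377
grip_force: 25.0
```

>>> {"method": "send_rows", "body": {"targets": [[0.3, 0, 0, -0.0005, 0], [0.3, 0, 0, -0.0005, 0], [0.3, 0, 0, 0, 0]]}}

```text
time: 14.85
tool_pos: [0.4533, -0.1575, 0.0722]
tool_rot: [3.141, -0.001, -0.047]
contact_force: [-2.4, 0.5, 9.4]
opening: 0.0378
grip_force: 25.0
```

>>> {"method": "send_rows", "body": {"targets": [[0.6, 0, 0, 0, 0], [0.8, 0, 0, 0, 0], [0.8, 0, 0, 0, 0], [0.8, 0, 0, 0, 0], [0.8, 0, 0, 0.02, 0]]}}

```text
time: 15.35
tool_pos: [0.4517, -0.1568, 0.0895]
tool_rot: [-3.139, 0.005, -0.047]
contact_force: [-0.7, 0.4, -0.7]
opening: 0.0718
grip_force: 0.0
```

>>> {"method": "send_rows", "body": {"targets": [[0.8, 0, 0, 0.035, 0], [0.8, 0, 0, 0.035, 0], [0.8, 0, 0, 0.035, 0], [0, -0.01, -0.033, 0, 0], [0, -0.01, -0.033, 0, 0]]}}

```text
time: 15.85
tool_pos: [0.4336, -0.2241, 0.1976]
tool_rot: [3.14, -0.003, -0.045]
contact_force: [0.8, -0.5, -0.2]
opening: 0.0621
grip_force: 0.0
```

>>> {"method": "send_rows", "body": {"targets": [[0, -0.01, -0.034, 0, 0], [0, -0.01, -0.0345, 0, 0], [0, 0, 0, 0, 0], [0, 0, 0, 0, 0], [0, 0, 0, 0, 0]]}}

```text
time: 16.35
tool_pos: [0.4133, -0.2912, 0.1961]
tool_rot: [-3.141, 0.0, -0.047]
contact_force: [0.5, -0.5, -0.3]
opening: 0.0222
grip_force: 0.0
```

```bash
python3 - <<'E'
from h import *
p,d=grab("top");s,ds=grab("scene");o=observe();print(o['tool_pos'],o['tool_rot'],o['opening'])
for n,a,D,b in(("top",p,d,(380,220,430,290)),("scene",s,ds,(190,170,260,250))):
    c=big(hsv(a,(20,120,90),(35,255,255)),b);r=cv2.minAreaRect((plane(n,c.reshape(-1,2),.12)[:,:2]*1000).astype(np.float32))
    x,y=map(int,cen(c));oo,dd=ray(n,[(x,y)]);f=-calibration(n)["world_to_cam"][2,:3];print(n,r,(oo+dd[0]*D[y,x]/(dd[0]@f)).round(4))
cv2.imwrite("pics/c5.png",np.hstack([cv2.resize(a[y:y+130,x:x+130],None,fx=3,fy=3,interpolation=2) for a,x,y in((p,360,180),(s,135,150))])[:,:,::-1])
E
```

```text
[ 0.41348995 -0.29094883  0.19621773] [-3.14132759e+00  1.21234758e-04 -4.57659292e-02] 0.013745432980065126
top ((452.3810729980469, -153.50112915039062), (37.06279373168945, 57.60127639770508), 88.77257537841797) [ 0.4532 -0.1539  0.118 ]
scene ((453.23175048828125, -160.5404052734375), (41.99751663208008, 58.79563903808594), 84.99388885498047) [ 0.454  -0.1598  0.1204]
```

View pics/c5.png

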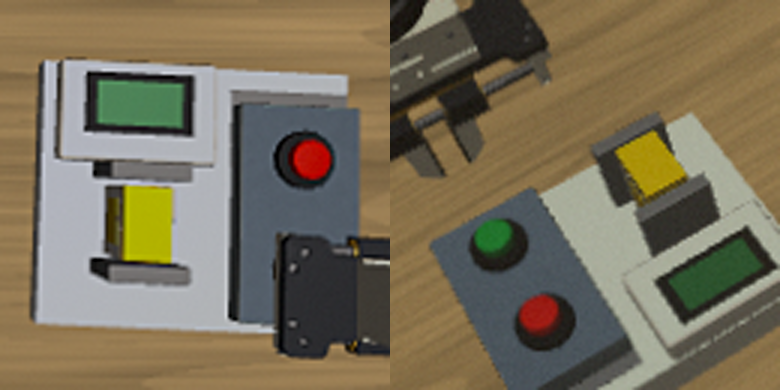

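>>> {"method": "send_rows", "body": {"targets": [[0, 0, 0, 0, 0], [0, 0, 0, -0.03, 0], [0, 0, 0, -0.03, 0], [0, 0, 0, -0.03, 0], [0, 0, 0, 0, 0]]}}

```text
time: 16.95
tool_pos: [0.4115, -0.2898, 0.1031]
tool_rot: [-3.137, 0.006, -0.046]
contact_force: [0.0, 0.8, 0.6]
opening: 0.0007
grip_force: 0.0
```

>>> {"method": "send_rows", "body": {"targets": [[0, 0, 0, -0.004, 0], [0, 0, 0, -0.004, 0], [0, 0, 0, -0.003, 0], [0, 0, 0, -0.002, 0], [0, 0, 0, 0, 0]]}}

```text
time: 17.45
tool_pos: [0.4135, -0.2923, 0.0937]
tool_rot: [3.141, -0.001, -0.047]
contact_force: [0.7, -0.8, 2.6]
opening: 0.0004
grip_force: 0.8
```

>>> {"method": "send_rows", "body": {"targets": [[0, 0, 0, -0.002, 0], [0, 0, 0, -0.002, 0], [0, 0, 0, -0.001, 0], [0, 0, 0, 0, 0]]}}

```text
time: 17.85
tool_pos: [0.4135, -0.2923, 0.0884]
tool_rot: [3.141, -0.001, -0.047]
contact_force: [1.0, 0.3, 3.9]
opening: 0.0004
grip_force: 1.9
```

>>> {"method": "send_rows", "body": {"targets": [[0, 0, 0, -0.001, 0], [0, 0, 0, -0.001, 0], [0, 0, 0, -0.0005, 0], [0, 0, 0, 0, 0]]}}

```text
time: 18.25
tool_pos: [0.4135, -0.2923, 0.0862]
tool_rot: [3.141, -0.001, -0.047]
contact_force: [1.4, 0.3, 8.2]
opening: 0.0003
grip_force: 3.6
```

>>> {"method": "send_rows", "body": {"targets": [[0, 0, 0, -0.0005, 0], [0, 0, 0, -0.0005, 0], [0, 0, 0, 0, 0], [0, 0, 0, 0, 0], [0, 0, 0, 0, 0]]}}

```text
time: 18.75
tool_pos: [0.4136, -0.2924, 0.0861]
tool_rot: [3.14, -0.001, -0.047]
contact_force: [-0.6, 1.9, 14.6]
opening: 0.0006
grip_force: 7.5
```

>>> {"method": "send_rows", "body": {"targets": [[0, 0, 0, 0, 0], [0, 0, 0, 0, 0], [0, 0, 0, 0, 0], [0, 0, 0, 0, 0], [0, 0, 0, 0, 0]]}}

```text
time: 19.25
tool_pos: [0.4136, -0.2924, 0.0861]
tool_rot: [3.14, -0.001, -0.047]
contact_force: [-1.4, 3.3, 15.1]
opening: 0.0004
grip_force: 7.5
```

>>> {"method": "send_rows", "body": {"targets": [[0, 0, 0, 0, 0], [0, 0, 0, 0, 0], [0, 0, 0, 0, 0], [0, 0, 0, 0, 0], [0, 0, 0, 0, 0]]}}

```text
time: 19.75
tool_pos: [0.4135, -0.2924, 0.0861]
tool_rot: [3.14, -0.001, -0.047]
contact_force: [-1.2, 1.9, 14.6]
opening: 0.0008
grip_force: 7.5
```

Bottomed out (15 N, z no longer moving) and held over a second. Release.

>>> {"method": "send_rows", "body": {"targets": [[0, 0, 0, 0.01, 0], [0, 0, 0, 0.03, 0], [0, 0, 0, 0.04, 0], [0, 0, 0, 0.04, 0], [0, 0, 0, 0, 0]]}}

```text
time: 20.25
tool_pos: [0.4146, -0.2935, 0.2094]
tool_rot: [3.136, -0.006, -0.047]
contact_force: [-0.2, -0.3, 1.0]
opening: 0.0006
grip_force: 0.0
```

>>> {"method": "send_rows", "body": {"targets": [[0, 0, -0.04, 0, 0], [0, 0, -0.04, 0, 0], [0, 0, -0.04, 0, 0], [0, 0, 0, 0, 0], [0, 0, 0, 0, 0]]}}

```text
time: 20.75
tool_pos: [0.4122, -0.4117, 0.2028]
tool_rot: [-3.139, 0.002, -0.049]
contact_force: [0.1, 0.8, 0.1]
opening: 0.0003
grip_force: 0.0
```

```bash
python3 - <<'E'
from h import *
p,d=grab("top");s,ds=grab("scene");o=observe();print(o['tool_pos'],o['contact_force'])
cv2.imwrite("pics/c6.png",np.vstack([a[90:320,60:560] for a in(p,s)])[:,:,::-1])
E
```

```text
[ 0.41278231 -0.41069592  0.20379031] [0.02578388 0.5149749  0.42484575]
```

View pics/c6.png

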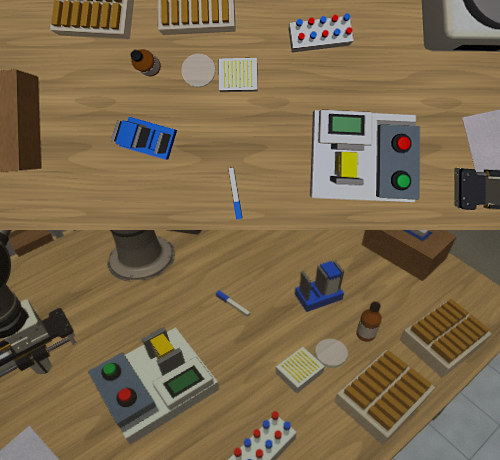

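The picture shows the yellow cartridge in the reader (about 345,165 in the top crop), the button released, and everything else where it was.

```bash
python3 -c "
from cell import *
print(hand_in())"
```

```text
the job is handed in; nothing more can be done
None
```

The yellow-capped cartridge is upright and fully home in the reader, the green button was held fully down for over a second and released, and the job is handed in at about 21 s; the red button, blue-capped cartridge and other things were not touched.

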